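Open the note pad press

TASK

The note pad in the blue screw press has finished setting. Turn the black handwheel anticlockwise until the screw is fully up against its top stop, letting your hand rise with the wheel so that you only ever pull or push lightly along the screw, less than 10 N; then draw the wooden tray out to its stop with the pad still lying in it, and leave the wheel up and the other things on the desk where they are.

Things in the scene. Friction and masses are not known exactly. Their poses are not given: they have to be found in the camera images.
- press: Frame of the blue screw press, fixed to the desk: base plate 150 x 160 x 12 mm, two steel columns, blue crossbeam 34 x 160 mm along its y axis, top 98 mm above the desk (nuts and bushing to 104 mm). Origin at the centre of its underside, z up; the upright screw stands over the origin. Anticlockwise seen from above lifts the wheel, screw and pressing plate together; the tray comes out along -x.
- wheel_grip (a point): Centre of the solid black handwheel (54 mm diameter, rim 16 mm high, red dot on top), on the screw axis, half-way up the rim; top 13 mm above this point, underside 11 mm below. At the start it stands 135 to 142 mm above the desk. It takes more than a third but less than one whole turn to reach the top stop, several millimetres of rise for each quarter turn. Grip the rim from above.
- hub (a joint): Axial give of the sprung hub between wheel and screw, m: 0 unloaded, + wheel pulled up, - pressed down; 8 N per mm, at most 5 mm; beyond 1.5 mm (12 N) either way the screw is strained. The rise per turn and the stop's height are not given: feel them. The thread is stiff (0.2 N m) and stays where left; at the hard top stop the wheel no longer turns or rises.
- tray (a joint): How far the light wooden tray is drawn out of the press, in m: 0 fully in, 0.085 at its stop; it slides with about 1.5 N of friction and stays where it is left.
- tray_knob (a point): Grip point on the upright round black knob at the tray's front end: knob 18 mm diameter, from 22 to 56 mm above the desk; this point is on its axis, 40 mm above the desk. Starts 103 mm from the screw axis along the press's -x.
- tray_seat (a point): Centre of the tray's flat seat for the pad, on its upper face 19.5 mm above the desk; a lip 5 mm high surrounds the seat (81 x 81 mm inside). Axes as the press's.
- pad_center (a point): Centre of the loose green-topped note pad, 77 x 77 x 13 mm, lying in the tray under the pressing plate; half-way up.
- red_stapler: Loose red and black stapler, 34 x 135 x 46 mm, a bystander; origin at the centre of its underside.
- tape_measure: Loose black tape measure, 26 x 72 x 56 mm, a bystander; origin at the centre of its underside.
- tape_reel: Loose brick-red roll of tape lying flat, 67 mm diameter, 22 mm high, a bystander; origin at the centre of its underside.

How it is judged (in metres and radians):
On the way, in this order (a step that is already met when the one before it is completed fails the run):
1. the wheel has been turned up to its top stop (within 1.8 mm of rise) with the tray still in (within 10 mm) (z of wheel_grip in the frame of press above 0.1532 m and value of joint tray below 0.01 m), for 0.2 s.
2. the tray has been drawn out to its stop (within 5 mm) (value of joint tray above 0.08 m), for 0.2 s.
At the end, for the whole second after the job is handed in: The wheel stands at its top stop (centre no more than 1.8 mm below it), the tray is out within 5 mm of its stop, and the pad lies flat and at rest in its seat (centre within 6 mm of the seat's, no more than 10 mm above it) (z of wheel_grip in the frame of press above 0.1532 m and value of joint tray above 0.08 m and horizontal distance between pad_center and tray_seat below 0.006 m and z of pad_center in the frame of tray_seat below 0.01 m and angle between pad_center's own z axis and vertical below 0.1 rad and linear speed of pad below 0.02 m/s); the robot touches nothing.
It fails at once if the screw strained along its axis: the hub gives more than 1.5 mm (12 N) either way (value of joint hub above 0.0015 m or value of joint hub below -0.0015 m).
It fails at once if the stapler, the tape measure or the roll of tape moved by more than 20 mm (distance of any of red_stapler, tape_measure, tape_reel from where it was at the start of the episode above 0.02 m).
It also fails if it takes over 72 s, if anything falls off the work surface, if the arm or the gripper's body presses on something with over 40 N, if the wrist force passes 120 N, or if a joint passes its speed limit or range.

ROBOT

A 7-joint arm with a two-finger parallel gripper is mounted at the origin on a cart in front of the work surface, level with it; the furniture and walls round the work are solid. World frame = base frame: x ahead of the robot, y to its left, z up, the work surface at z = 0. Lengths are in mm, angles in rad, forces in N, time in s.
With the tool pointing down it reaches from about 400 to 925 mm from the base axis. Payload 4.1 kg.
Tool frame: the origin (TCP) lies at the very end of the fingers, on their centre line; the grasp point (between the pads) lies 19 mm behind it; z points along the fingers, y is the line along which they close (so a half turn about z gives the same grasp; the last joint's range is limited). The gripper opens to 85 mm and grips with 20 to 120 N. Pads are 22 mm wide; open, the fingers measure 114 mm over their backs; the gripper's body (76 mm by 85 mm) begins 54 mm behind the grasp point. The pads swing forward as they close: fully open they stand 13 mm farther back than shut.
Start: joints at [-1.217, 0.398, 0.045, 1.537, -0.019, 1.207, -0.051], TCP at [284.352, 584.545, 196.047] pointing down, gripper open.
Joint ranges: [-2.82, 2.82], [-0.49, 2.23], [-1.37, 1.46], [0, 2.46], [-1.36, 4.5], [0.23, 2], [-2.94, 2.94]. Speed limits (rad/s): [2.57, 2.57, 3.14, 3.14, 3.14, 3.14, 3.14].

INTERFACE

Orientations are given as a 3x3 rotation matrix whose columns are the frame's x, y, z axes.
In Python, from cell import bot gives the robot as it stands.
- The arm moves only by the tool apply_moves, never from a script. Its argument "motion" is a list of rows, each an object of numbers: "tx", "ty", "tz": the shift along the tool's x, y, z scaled (see below); "ax", "ay", "az": the turn, a rotation vector about the tool's x, y, z scaled (see below); "grip": the opening, from 0 (shut) to 1 (fully open). A call has exactly 10 rows; each row shifts and turns the commanded pose from where the row before left it, along the tool's axes as they then stand; what a row does not reach is not made up. The controller multiplies each number of a shift by 20 mm and each number of a turn by 0.08 rad. A row lasts 1/12 s, in which the tool goes at most 41.7 mm and 7.16 degrees, less where a joint would pass 70% of its speed; a pose out of reach is approached as far as the arm can. A call with a number of a shift or a turn outside -1 to 1 is refused whole. A call with a gripper value outside its range is refused whole. The fingers move at their own pace and stop on an object; the grip force is fixed at half the most. Time passes only in rows, so rows that do not move let the fingers close, or fill a call up. It gives the time, the measured TCP pose, the force, the opening and the grip force at its end, in the units of the state.
- bot.observe(): the state, without advancing time (a new reading comes with each control period).
- bot.grab_frame(name): name is "side" or "top" or "wrist"; returns a dict with "color" (420x560x3 uint8, red, green, blue), "depth" (420x560 float32, mm along the optical axis (not along the pixel's ray), 0 where there is no reading), "intrinsics" (3x3 intrinsics, pixels), "origin" and "rotation" of the camera in the world; the wrist camera has in their place "tool_from_camera" (4x4, takes a point from camera to tool coordinates, whose origin is the TCP and whose axes are the flange's). Camera axes: x right, y up, looking along -z (the intrinsics and any distortion apply to the point x, -y, -z); pixel columns grow to the right and rows downward; lengths in mm; the calibration is good to about 2 mm. A picture is of the moment at which its call begins: read the wrist's pose just before it.
- bot.finish_job(): hands the job in; it is judged then, once.
The state is a dict: "clock": time; "joint_positions": joint angles; "joint_vel": joint speeds; "tau": joint torques, N m; "eef_pos": TCP position; "eef_rot": TCP orientation; "force": force on the tool from outside, world axes, zero at the start; "ft_torque": the same for the moment, N m; "opening": finger opening in mm; "finger_force": force on a finger pad.
Only numpy, scipy, OpenCV 4.12 (cv2) and the standard library are available. Lean on these libraries where they do the work, as an engineer would, in place of code of your own. Each camera call takes 0.05 s, during which the arm holds its last target. There are 200 camera calls.

## Working session

There is one attempt and no reset: what is moved stays moved. The work goes in short steps, Python scripts to look and compute and a tool call to move; the robot and the scene stay as the last step left them, time stands still between calls to the robot, and variables do not carry over. Pictures are saved under pics/ and viewed, at most 10 in all, crops included, and the job is handed in when it is done.

Besides the shell and the picture viewer there is one more tool, called after "Call:" as name(argument=value, ...), one argument or row to a line, values as JSON. apply_moves: Moves the arm, as the interface text tells. Its arguments: {"type":"object","properties":{"motion":{"type":"array","items":{"type":"object","properties":{"tx":{"type":"number","minimum":-1,"maximum":1},"ty":{"type":"number","minimum":-1,"maximum":1},"tz":{"type":"number","minimum":-1,"maximum":1},"ax":{"type":"number","minimum":-1,"maximum":1},"ay":{"type":"number","minimum":-1,"maximum":1},"az":{"type":"number","minimum":-1,"maximum":1},"grip":{"type":"number"}}}}},"required":["motion"]}

```bash
mkdir -p pics; cat > h.py <<'E'
from cell import bot
import numpy as np, cv2
def cloud(name):
    s=bot.observe(); f=bot.grab_frame(name)
    d=f["depth"]; K=f["intrinsics"]; h,w=d.shape
    u,v=np.meshgrid(np.arange(w),np.arange(h))
    P=np.stack([(u-K[0,2])/K[0,0]*d,-(v-K[1,2])/K[1,1]*d,-d],-1)
    if name=="wrist":
        T=np.array(f["tool_from_camera"]); P=P@T[:3,:3].T+T[:3,3]
        P=P@np.array(s["eef_rot"]).T+np.array(s["eef_pos"])
    else: P=P@np.array(f["rotation"]).T+np.array(f["origin"])
    P[d==0]=np.nan
    return f["color"],P
def save(c,n): cv2.imwrite("pics/"+n,c[:,:,::-1])
E
python3 - <<'E'
from h import *
s=bot.observe(); print({k:np.round(v,3).tolist() for k,v in s.items()})
ct,P=cloud("top"); cs,Q=cloud("side")
np.savez("a.npz",ct=ct,P=P,cs=cs,Q=Q)
save(ct,"top.png"); save(cs,"side.png")
E
```

```text
{'clock': 0.0, 'joint_positions': [-1.217, 0.399, 0.045, 1.538, -0.019, 1.207, -0.051], 'joint_vel': [-0.001, 0.0, -0.0, -0.0, 0.001, 0.001, -0.0], 'tau': [-0.001, -47.512, 1.364, -25.422, 0.012, 0.009, 0.0], 'eef_pos': [284.032, 583.853, 194.955], 'eef_rot': [[-0.899, 0.437, -0.001], [0.437, 0.899, -0.002], [-0.0, -0.002, -1.0]], 'force': [0.33, -0.069, -0.559], 'ft_torque': [0.021, 0.005, -0.006], 'finger_force': 0.0, 'opening': 85.467}
```

View pics/top.png

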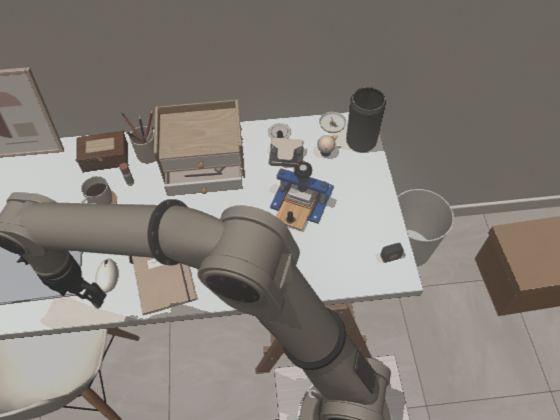

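View pics/side.png

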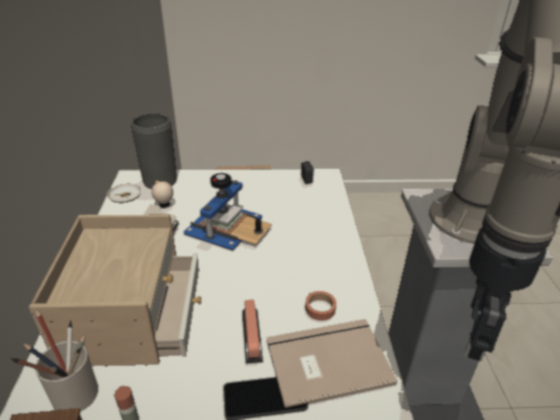

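The top view shows the press around (302,195), with the wheel at (303,170) and the knob at (290,216). In the side view the wheel is at (221,180), the knob at (258,226), the stapler at (252,330), the reel at (321,305) and the tape measure at (308,172).

```bash
python3 - <<'E'
from h import *
a=np.load("a.npz"); 
def show(n,c,P,u,v,r):
    print(n)
    p=P[v-r:v+r+1,u-r:u+r+1].reshape(-1,3); col=c[v-r:v+r+1,u-r:u+r+1].reshape(-1,3)
    return p,col
def st(n,p): print(n,len(p),np.round(np.nanmedian(p,0),1),np.round(np.nanpercentile(p,3,axis=0),1),np.round(np.nanpercentile(p,97,axis=0),1))
for n,c,P,(wu,wv),(ku,kv),R in (("top",a["ct"],a["P"],(303,170),(290,216),45),("side",a["cs"],a["Q"],(221,180),(258,226),55)):
    print(n); c=c.astype(int)
    z=P[...,2]; m=np.zeros(z.shape,bool); 
    m[wv-14:wv+15,wu-14:wu+15]=1
    st("wheel",P[m&(z>135)&(z<165)])
    m[:]=0; m[kv-11:kv+12,ku-8:ku+9]=1
    st("knob",P[m&(z>35)&(z<62)&(c.max(-1)<70)])
    m[:]=0; m[180-R:200+R,wu-R:wu+R]=1
    blue=(c[...,2]>c[...,0]+35)
    st("bluebeam",P[m&blue&(z>80)&(z<110)])
    q=P[m&blue&(z>80)&(z<110)][:,:2]
    print(cv2.minAreaRect(q.astype(np.float32)))
    q=P[m&blue&(z>3)&(z<18)][:,:2]; print("base",cv2.minAreaRect(q.astype(np.float32)))
    wood=(c[...,0]>c[...,2]+40)&m&(z>12)&(z<32); print("wood",cv2.minAreaRect(P[wood][:,:2].astype(np.float32)))
for n,u,v in(("stap",252,325),("reel",312,297),("tm",308,172)): print(n,a["Q"][v,u])
E
```

```text
top
wheel 252 [666.5  18.  149.2] [646.5  -5.7 137.3] [695.1  40.6 155.9]
knob 25 [576.8  65.3  52.1] [571.9  61.5  35.4] [583.3  70.7  58.3]
bluebeam 237 [673.9  38.1  96.7] [628.3 -49.5  90.7] [704.6  83.8 102.1]
((669.5625610351562, 17.51880645751953), (154.7412109375, 34.63600158691406), 60.73004150390625)
base ((671.3565063476562, 17.10057830810547), (157.19007873535156, 149.6175537109375), 62.40751647949219)
wood ((615.9562377929688, 46.90485382080078), (89.89766693115234, 113.97394561767578), 62.1489372253418)
side
wheel 291 [671.8  31.1 149.7] [649.4  -1.2 136.6] [696.4  46.  154.9]
knob 45 [582.7  73.7  49.2] [577.7  65.2  36. ] [587.9  76.7  56.9]
bluebeam 386 [682.3  50.4  96.8] [634.1 -31.8  86.2] [716.9  92.8 100.1]
((673.0101928710938, 25.303955078125), (153.4078369140625, 30.74567985534668), 62.31220626831055)
base ((673.7396240234375, 22.463027954101562), (156.1733856201172, 147.63565063476562), 61.747066497802734)
wood ((636.35400390625, 37.877593994140625), (99.59333801269531, 162.02688598632812), 59.30882263183594)
stap [594.96606027 394.87669505  45.79515347]
reel [467.32504864 296.4234975   16.55900177]
tm [ 433.94676177 -180.21860747   45.85610345]
```

```bash
python3 - <<'E'
import numpy as np
a=np.load("a.npz")
P=np.concatenate([a["P"].reshape(-1,3),a["Q"].reshape(-1,3)])
P=P[(P[:,2]>-20)&(P[:,2]<420)]
for x in range(950,350,-50):
    print(x,[int(np.percentile(q,98)) if len(q:=P[(abs(P[:,0]-x)<25)&(abs(P[:,1]-y)<25)][:,2])>3 else -1 for y in range(650,-250,-50)])
R=np.array([[-.899,.437],[.437,.899]])
print(R.T@np.array([670.5-284,19-584]))
E
```

```text
950 [69, 68, 164, 137, 166, 166, 166, 165, 166, 166, 6, 8, 8, 6, 5, 17, 18, 199]
900 [70, 68, 126, 120, 165, 138, 138, 139, 139, 166, 6, 54, 56, 4, 5, 18, 198, 200]
850 [67, 67, 149, 128, 165, 139, 138, 139, 139, 165, 5, 59, 61, 60, 69, 73, 196, 198]
800 [3, 5, 90, 3, 165, 138, 137, 138, 138, 166, 4, 49, 53, 14, 54, 61, 5, 184]
750 [82, 83, 3, 2, 158, 136, 136, 136, 136, 159, 5, 9, 24, 14, 5, 5, 5, 4]
700 [84, 83, 2, 3, 64, 65, 65, 66, 65, 65, 3, 102, 151, 155, 22, 13, 6, 7]
650 [-1, -1, 10, 10, 2, 2, 3, 3, 3, 3, 3, 25, 152, 154, 103, 5, 6, 6]
600 [-1, -1, 10, 10, 43, 45, 44, 38, 2, 2, 2, 39, 56, 27, 91, 5, 4, 5]
550 [4, 4, 14, 15, 15, 15, 2, 2, 2, 2, 2, 17, 33, 13, 4, 4, 6, 5]
500 [14, 34, 14, 16, 15, 15, 19, 22, 2, 2, 2, 1, 4, 4, 5, 5, 4, 5]
450 [29, 35, 13, 16, 17, 17, 23, 23, 2, 2, 2, 2, 4, 4, 4, 4, 4, 57]
400 [5, 21, 3, 16, 16, 17, 17, 22, 2, 2, 2, 3, 3, 4, 4, 4, 4, 56]
[-594.3685 -339.0345]
```

Call:
apply_moves(
  motion=[
    {"tx":-0.6,"ty":-0.34,"tz":-0.5,"grip":1},
    {"tx":-0.99,"ty":-0.56,"tz":-0.5,"grip":1},
    {"tx":-0.99,"ty":-0.56,"tz":-0.5,"grip":1},
    {"tx":-0.99,"ty":-0.56,"tz":-0.5,"grip":1},
    {"tx":-0.99,"ty":-0.56,"tz":-0.5,"grip":1},
    {"tx":-0.99,"ty":-0.56,"tz":-0.5,"grip":1},
    {"tx":-0.99,"ty":-0.56,"grip":1},
    {"tx":-0.99,"ty":-0.56,"grip":1},
    {"tx":-0.99,"ty":-0.56,"grip":1},
    {"tx":-0.99,"ty":-0.56,"grip":1},
  ],
)

```text
$.motion[0]: bad value
```

Call:
apply_moves(
  motion=[
    {"tx":-0.99,"ty":-0.56,"grip":1},
    {"tx":-0.99,"ty":-0.56,"grip":1},
    {"tx":-0.99,"ty":-0.56,"grip":1},
    {"tx":-0.99,"ty":-0.56,"grip":1},
    {"tx":-0.99,"ty":-0.56,"grip":1},
    {"tx":-0.99,"ty":-0.56,"grip":1},
    {"tx":-0.99,"ty":-0.56,"grip":1},
    {"tx":-0.99,"ty":-0.56,"grip":1},
    {"tx":-0.99,"ty":-0.56,"grip":1},
    {"tx":-0.99,"ty":-0.56,"grip":1},
  ],
)

```text
$.motion[0]: bad value
```

Call:
apply_moves(
  motion=[
    {"tx":-0.99,"ty":-0.56,"grip":1},
    {"tx":-0.99,"ty":-0.56,"grip":1},
    {"tx":-0.99,"ty":-0.56,"grip":1},
    {"tx":-0.99,"ty":-0.56,"grip":1},
    {"tx":-0.99,"ty":-0.56,"grip":1},
    {"tx":-0.99,"ty":-0.56,"grip":1},
    {"tx":-0.99,"ty":-0.56,"grip":1},
    {"tx":-0.99,"ty":-0.56,"grip":1},
    {"tx":-0.6,"ty":-0.34,"grip":1},
    {"grip":1},
  ],
)

```text
$.motion[0]: bad value
```

```bash
python3 - <<'E'
from h import *
s=bot.observe(); print({k:np.round(s[k],3).tolist() for k in("joint_positions","eef_pos","eef_rot","force")})
c,P=cloud("wrist"); save(c,"w1.png"); np.savez("w1.npz",c=c,P=P)
E
```

```text
{'joint_positions': [-1.217, 0.399, 0.045, 1.538, -0.019, 1.207, -0.051], 'eef_pos': [284.105, 583.93, 195.064], 'eef_rot': [[-0.899, 0.437, -0.001], [0.437, 0.899, -0.002], [-0.0, -0.002, -1.0]], 'force': [-0.299, -0.41, 0.405]}
```

View pics/w1.png

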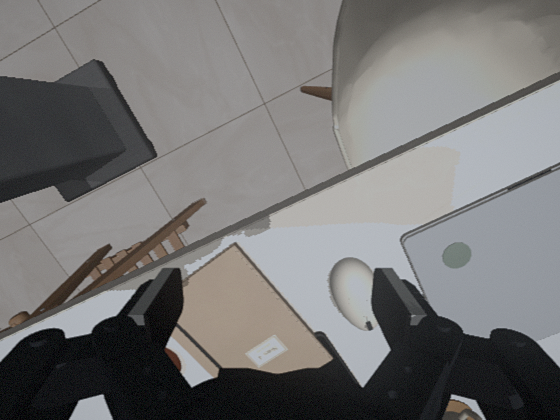

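The moves were refused because every row seems to need all its keys. The picture therefore only shows the start view, with the fingers at (160,300) and (395,300). I'll resend with full rows.

Call:
apply_moves(
  motion=[
    {"tx":-0.6,"ty":-0.34,"tz":-0.5,"ax":0,"ay":0,"az":0,"grip":1},
    {"tx":-0.99,"ty":-0.56,"tz":-0.5,"ax":0,"ay":0,"az":0,"grip":1},
    {"tx":-0.99,"ty":-0.56,"tz":-0.5,"ax":0,"ay":0,"az":0,"grip":1},
    {"tx":-0.99,"ty":-0.56,"tz":-0.5,"ax":0,"ay":0,"az":0,"grip":1},
    {"tx":-0.99,"ty":-0.56,"tz":-0.5,"ax":0,"ay":0,"az":0,"grip":1},
    {"tx":-0.99,"ty":-0.56,"tz":-0.5,"ax":0,"ay":0,"az":0,"grip":1},
    {"tx":-0.99,"ty":-0.56,"tz":0,"ax":0,"ay":0,"az":0,"grip":1},
    {"tx":-0.99,"ty":-0.56,"tz":0,"ax":0,"ay":0,"az":0,"grip":1},
    {"tx":-0.99,"ty":-0.56,"tz":0,"ax":0,"ay":0,"az":0,"grip":1},
    {"tx":-0.99,"ty":-0.56,"tz":0,"ax":0,"ay":0,"az":0,"grip":1},
  ],
)

```text
clock: 0.98
eef_pos: [409.4, 402.4, 256.9]
eef_rot: [[-0.899, 0.438, 0.001], [0.438, 0.899, 0.0], [-0.0, 0.001, -1.0]]
force: [-0.6, -0.9, 0.3]
opening: 85.6
finger_force: 0.0
```

Call:
apply_moves(
  motion=[
    {"tx":-0.99,"ty":-0.56,"tz":0,"ax":0,"ay":0,"az":0,"grip":1},
    {"tx":-0.99,"ty":-0.56,"tz":0,"ax":0,"ay":0,"az":0,"grip":1},
    {"tx":-0.99,"ty":-0.56,"tz":0,"ax":0,"ay":0,"az":0,"grip":1},
    {"tx":-0.99,"ty":-0.56,"tz":0,"ax":0,"ay":0,"az":0,"grip":1},
    {"tx":-0.99,"ty":-0.56,"tz":0,"ax":0,"ay":0,"az":0,"grip":1},
    {"tx":-0.99,"ty":-0.56,"tz":0,"ax":0,"ay":0,"az":0,"grip":1},
    {"tx":-0.99,"ty":-0.56,"tz":0,"ax":0,"ay":0,"az":0,"grip":1},
    {"tx":-0.99,"ty":-0.56,"tz":0,"ax":0,"ay":0,"az":0,"grip":1},
    {"tx":-0.99,"ty":-0.56,"tz":0,"ax":0,"ay":0,"az":0,"grip":1},
    {"tx":-0.99,"ty":-0.56,"tz":0,"ax":0,"ay":0,"az":0,"grip":1},
  ],
)

```text
clock: 1.82
eef_pos: [537.9, 214.9, 256.8]
eef_rot: [[-0.899, 0.438, 0.0], [0.438, 0.899, 0.0], [-0.0, 0.0, -1.0]]
force: [-0.3, 0.7, 0.2]
opening: 85.7
finger_force: 0.0
```

Call:
apply_moves(
  motion=[
    {"tx":-0.99,"ty":-0.56,"tz":0,"ax":0,"ay":0,"az":0,"grip":1},
    {"tx":-0.99,"ty":-0.56,"tz":0,"ax":0,"ay":0,"az":0,"grip":1},
    {"tx":-0.99,"ty":-0.56,"tz":0,"ax":0,"ay":0,"az":0,"grip":1},
    {"tx":-0.99,"ty":-0.56,"tz":0,"ax":0,"ay":0,"az":0,"grip":1},
    {"tx":-0.99,"ty":-0.56,"tz":0,"ax":0,"ay":0,"az":0,"grip":1},
    {"tx":-0.99,"ty":-0.56,"tz":0,"ax":0,"ay":0,"az":0,"grip":1},
    {"tx":-0.99,"ty":-0.56,"tz":0,"ax":0,"ay":0,"az":0,"grip":1},
    {"tx":-0.99,"ty":-0.56,"tz":0,"ax":0,"ay":0,"az":0,"grip":1},
    {"tx":-0.6,"ty":-0.34,"tz":0,"ax":0,"ay":0,"az":0,"grip":1},
    {"tx":0,"ty":0,"tz":0,"ax":0,"ay":0,"az":0,"grip":1},
  ],
)

```text
clock: 2.65
eef_pos: [649.4, 50.8, 256.5]
eef_rot: [[-0.896, 0.443, 0.001], [0.443, 0.896, -0.003], [-0.002, -0.002, -1.0]]
force: [-0.2, -0.7, 0.1]
opening: 85.1
finger_force: 0.0
```

```bash
python3 - <<'E'
from h import *
s=bot.observe(); print({k:np.round(s[k],3).tolist() for k in("joint_positions","eef_pos","eef_rot","force")})
c,P=cloud("wrist"); save(c,"w2.png"); np.savez("w2.npz",c=c,P=P)
E
```

```text
{'joint_positions': [-0.409, 0.384, 0.367, 1.457, -0.136, 1.325, 1.078], 'eef_pos': [649.36, 50.769, 256.466], 'eef_rot': [[-0.896, 0.443, 0.001], [0.443, 0.896, -0.003], [-0.002, -0.002, -1.0]], 'force': [-0.189, -0.7, 0.13]}
```

View pics/w2.png

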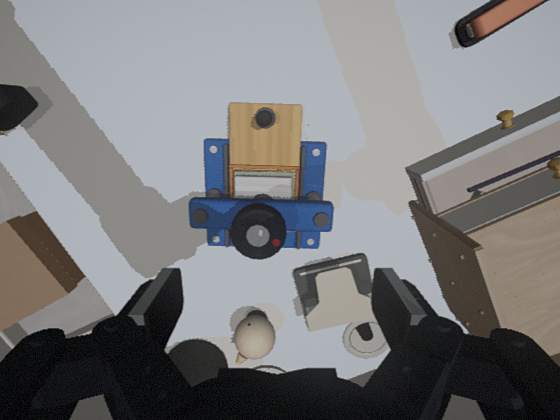

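The wrist view shows the wheel at (258,232) with its red dot at (277,242), the knob at (265,117), and the press clear all round.

```bash
cat > m.py <<'E'
from h import *
def meas(c,P):
    z=P[...,2]; c=c.astype(int)
    m=np.zeros(z.shape,np.uint8); m[(z>132)&(z<175)&(abs(P[...,0]-671)<50)&(abs(P[...,1]-20)<50)]=1
    p=P[m>0]; t=p[:,2]; print("n",len(p),"z pct",np.round(np.percentile(t,[5,25,50,75,95]),1))
    q=p[t>np.percentile(t,50)-4][:,:2].astype(np.float32); print("circle",cv2.minEnclosingCircle(q), q.mean(0))
    r=m.astype(bool)&(c[...,0]>c[...,1]+60); d=P[r].mean(0); print("dot",d.round(1))
    k=(z>45)&(z<65)&(abs(P[...,0]-580)<18)&(abs(P[...,1]-68)<18); print("knob",cv2.minEnclosingCircle(P[k][:,:2].astype(np.float32)),np.nanmedian(P[k],0).round(1))
E
python3 - <<'E'
from m import *
a=np.load("w2.npz"); c=a["c"]; P=a["P"]; meas(c,P)
z=P[...,2]; ci=c.astype(int); b=(ci[...,2]>ci[...,0]+35)
for lo,hi in((88,100),(5,18)): print(cv2.minAreaRect(P[b&(z>lo)&(z<hi)][:,:2].astype(np.float32)))
E
```

```text
n 2509 z pct [143.8 150.  150.8 151.6 154.2]
circle ((672.9365234375, 19.13686180114746), 26.8829345703125) [671.453     20.050676]
dot [687.2  31.4 151.8]
knob ((582.2940673828125, 67.49198150634766), 8.717353820800781) [582.3  67.7  56.2]
((673.389404296875, 20.164405822753906), (157.8184051513672, 34.31998825073242), 61.900901794433594)
((673.0593872070312, 19.913253784179688), (158.15341186523438, 148.27207946777344), 62.04456329345703)
```

Call:
apply_moves(
  motion=[
    {"tx":-0.875,"ty":-0.45,"tz":0,"ax":0,"ay":0,"az":0,"grip":1},
    {"tx":-0.875,"ty":-0.45,"tz":0,"ax":0,"ay":0,"az":0,"grip":1},
    {"tx":0,"ty":0,"tz":0,"ax":0,"ay":0,"az":1,"grip":1},
    {"tx":0,"ty":0,"tz":0,"ax":0,"ay":0,"az":1,"grip":1},
    {"tx":0,"ty":0,"tz":0,"ax":0,"ay":0,"az":1,"grip":1},
    {"tx":0,"ty":0,"tz":0,"ax":0,"ay":0,"az":1,"grip":1},
    {"tx":0,"ty":0,"tz":0,"ax":0,"ay":0,"az":1,"grip":1},
    {"tx":0,"ty":0,"tz":0,"ax":0,"ay":0,"az":1,"grip":1},
    {"tx":0,"ty":0,"tz":0,"ax":0,"ay":0,"az":1,"grip":1},
    {"tx":0,"ty":0,"tz":0,"ax":0,"ay":0,"az":1,"grip":1},
  ],
)

```text
clock: 3.53
eef_pos: [671.2, 27.3, 256.2]
eef_rot: [[-0.459, 0.888, -0.001], [0.888, 0.459, 0.002], [0.002, 0.0, -1.0]]
force: [-0.5, 0.5, -0.2]
opening: 85.0
finger_force: 0.0
```

Call:
apply_moves(
  motion=[
    {"tx":0,"ty":0,"tz":0,"ax":0,"ay":0,"az":1,"grip":1},
    {"tx":0,"ty":0,"tz":0,"ax":0,"ay":0,"az":1,"grip":1},
    {"tx":0,"ty":0,"tz":0,"ax":0,"ay":0,"az":1,"grip":1},
    {"tx":0,"ty":0,"tz":0,"ax":0,"ay":0,"az":1,"grip":1},
    {"tx":0,"ty":0,"tz":0,"ax":0,"ay":0,"az":1,"grip":1},
    {"tx":0,"ty":0,"tz":0,"ax":0,"ay":0,"az":1,"grip":1},
    {"tx":0,"ty":0,"tz":0,"ax":0,"ay":0,"az":1,"grip":1},
    {"tx":0,"ty":0,"tz":0,"ax":0,"ay":0,"az":1,"grip":1},
    {"tx":0,"ty":0,"tz":0,"ax":0,"ay":0,"az":1,"grip":1},
    {"tx":0,"ty":0,"tz":0,"ax":0,"ay":0,"az":1,"grip":1},
  ],
)

```text
clock: 4.37
eef_pos: [671.2, 27.3, 256.1]
eef_rot: [[0.317, 0.948, -0.001], [0.948, -0.317, 0.002], [0.002, -0.002, -1.0]]
force: [0.7, -0.6, 0.2]
opening: 85.2
finger_force: 0.0
```

Call:
apply_moves(
  motion=[
    {"tx":0,"ty":0,"tz":0,"ax":0,"ay":0,"az":1,"grip":1},
    {"tx":0,"ty":0,"tz":0,"ax":0,"ay":0,"az":1,"grip":1},
    {"tx":0,"ty":0,"tz":0,"ax":0,"ay":0,"az":1,"grip":1},
    {"tx":0,"ty":0,"tz":0,"ax":0,"ay":0,"az":1,"grip":1},
    {"tx":0,"ty":0,"tz":0,"ax":0,"ay":0,"az":1,"grip":1},
    {"tx":0,"ty":0,"tz":0,"ax":0,"ay":0,"az":1,"grip":1},
    {"tx":0,"ty":0,"tz":0,"ax":0,"ay":0,"az":1,"grip":1},
    {"tx":0,"ty":0,"tz":0,"ax":0,"ay":0,"az":1,"grip":1},
    {"tx":0,"ty":0,"tz":0,"ax":0,"ay":0,"az":1,"grip":1},
    {"tx":0,"ty":0,"tz":0,"ax":0,"ay":0,"az":1,"grip":1},
  ],
)

```text
clock: 5.2
eef_pos: [671.2, 27.3, 256.0]
eef_rot: [[0.901, 0.433, -0.001], [0.433, -0.901, 0.003], [0.0, -0.003, -1.0]]
force: [0.4, -0.0, 0.9]
opening: 85.4
finger_force: 0.0
```

Call:
apply_moves(
  motion=[
    {"tx":0,"ty":0,"tz":0,"ax":0,"ay":0,"az":1,"grip":1},
    {"tx":0,"ty":0,"tz":0,"ax":0,"ay":0,"az":1,"grip":1},
    {"tx":0,"ty":0,"tz":0,"ax":0,"ay":0,"az":1,"grip":1},
    {"tx":0,"ty":0,"tz":0,"ax":0,"ay":0,"az":1,"grip":1},
    {"tx":0,"ty":0,"tz":0,"ax":0,"ay":0,"az":1,"grip":1},
    {"tx":0,"ty":0,"tz":0,"ax":0,"ay":0,"az":1,"grip":1},
    {"tx":0,"ty":0,"tz":0,"ax":0,"ay":0,"az":1,"grip":1},
    {"tx":0,"ty":0,"tz":0,"ax":0,"ay":0,"az":1,"grip":1},
    {"tx":0,"ty":0,"tz":0,"ax":0,"ay":0,"az":1,"grip":1},
    {"tx":0,"ty":0,"tz":0,"ax":0,"ay":0,"az":0,"grip":1},
  ],
)

```text
clock: 6.03
eef_pos: [671.4, 27.1, 255.6]
eef_rot: [[0.964, -0.266, -0.001], [-0.266, -0.964, 0.002], [-0.002, -0.002, -1.0]]
force: [0.0, 0.5, 0.1]
opening: 85.5
finger_force: 0.0
```

```bash
python3 - <<'E'
from m import *
s=bot.observe(); print({k:np.round(s[k],3).tolist() for k in("clock","joint_positions","eef_pos","eef_rot","force")})
c,P=cloud("wrist"); meas(c,P)
E
```

```text
{'clock': 6.033, 'joint_positions': [-0.729, 0.591, 1.013, 1.412, -0.501, 1.412, -1.556], 'eef_pos': [671.398, 27.136, 255.625], 'eef_rot': [[0.964, -0.266, -0.001], [-0.266, -0.964, 0.002], [-0.002, -0.002, -1.0]], 'force': [0.026, 0.483, 0.072]}
n 2719 z pct [147.9 150.2 150.9 151.8 154.4]
circle ((673.65185546875, 19.78927230834961), 26.738304138183594) [675.0629    19.326656]
dot [687.3  31.4 152.2]
knob ((583.130126953125, 68.1399917602539), 8.957405090332031) [585.3  67.6  56. ]
```

Call:
apply_moves(
  motion=[
    {"tx":0.2,"ty":0.34,"tz":0,"ax":0,"ay":0,"az":0,"grip":1},
    {"tx":0,"ty":0,"tz":0.8,"ax":0,"ay":0,"az":0,"grip":1},
    {"tx":0,"ty":0,"tz":0.8,"ax":0,"ay":0,"az":0,"grip":1},
    {"tx":0,"ty":0,"tz":0.8,"ax":0,"ay":0,"az":0,"grip":1},
    {"tx":0,"ty":0,"tz":0.8,"ax":0,"ay":0,"az":0,"grip":1},
    {"tx":0,"ty":0,"tz":0,"ax":0,"ay":0,"az":0,"grip":1},
    {"tx":0,"ty":0,"tz":0,"ax":0,"ay":0,"az":0,"grip":1},
    {"tx":0,"ty":0,"tz":0,"ax":0,"ay":0,"az":0,"grip":1},
    {"tx":0,"ty":0,"tz":0,"ax":0,"ay":0,"az":0,"grip":1},
    {"tx":0,"ty":0,"tz":0,"ax":0,"ay":0,"az":0,"grip":1},
  ],
)

```text
clock: 6.92
eef_pos: [674.8, 16.6, 193.3]
eef_rot: [[0.964, -0.268, 0.002], [-0.268, -0.964, 0.0], [0.002, -0.001, -1.0]]
force: [0.4, 0.6, -0.1]
opening: 85.5
finger_force: 0.0
```

```bash
python3 - <<'E'
from m import *
s=bot.observe(); print({k:np.round(s[k],3).tolist() for k in("clock","joint_positions","eef_pos","eef_rot","force")})
c,P=cloud("wrist"); save(c,"w3.png"); meas(c,P)
E
```

```text
{'clock': 6.917, 'joint_positions': [-0.706, 0.634, 0.983, 1.493, -0.538, 1.301, -1.512], 'eef_pos': [674.796, 16.622, 193.325], 'eef_rot': [[0.964, -0.268, 0.002], [-0.268, -0.964, 0.0], [0.002, -0.001, -1.0]], 'force': [0.398, 0.578, -0.074]}
n 4185 z pct [146.9 150.2 151.  151.7 154.3]
circle ((673.8685913085938, 19.473709106445312), 26.81405258178711) [675.44415   18.923195]
dot [687.5  31.3 152.1]
knob ((583.1701049804688, 67.90581512451172), 8.896230697631836) [585.6  67.   56. ]
```

View pics/w3.png

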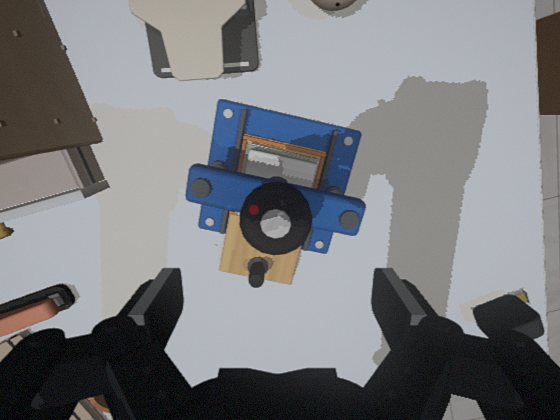

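Wheel at (276,217), centred between the fingers (columns 182 and 372). A small correction, then descend.

Call:
apply_moves(
  motion=[
    {"tx":-0.1,"ty":-0.13,"tz":0,"ax":0,"ay":0,"az":0,"grip":1},
    {"tx":0,"ty":0,"tz":0.62,"ax":0,"ay":0,"az":0,"grip":1},
    {"tx":0,"ty":0,"tz":0.62,"ax":0,"ay":0,"az":0,"grip":1},
    {"tx":0,"ty":0,"tz":0.62,"ax":0,"ay":0,"az":0,"grip":1},
    {"tx":0,"ty":0,"tz":0.62,"ax":0,"ay":0,"az":0,"grip":1},
    {"tx":0,"ty":0,"tz":0.62,"ax":0,"ay":0,"az":0,"grip":1},
    {"tx":0,"ty":0,"tz":0.62,"ax":0,"ay":0,"az":0,"grip":1},
    {"tx":0,"ty":0,"tz":0,"ax":0,"ay":0,"az":0,"grip":1},
    {"tx":0,"ty":0,"tz":0,"ax":0,"ay":0,"az":0,"grip":1},
    {"tx":0,"ty":0,"tz":0,"ax":0,"ay":0,"az":0,"grip":1},
  ],
)

```text
clock: 7.8
eef_pos: [673.3, 19.7, 118.0]
eef_rot: [[0.963, -0.268, 0.001], [-0.268, -0.963, -0.0], [0.001, 0.0, -1.0]]
force: [0.4, 0.7, 1.3]
opening: 85.2
finger_force: 0.0
```

Call:
apply_moves(
  motion=[
    {"tx":0,"ty":0,"tz":0,"ax":0,"ay":0,"az":0,"grip":0.72},
    {"tx":0,"ty":0,"tz":0,"ax":0,"ay":0,"az":0,"grip":0.7},
    {"tx":0,"ty":0,"tz":0,"ax":0,"ay":0,"az":0,"grip":0.68},
    {"tx":0,"ty":0,"tz":0,"ax":0,"ay":0,"az":0,"grip":0.66},
    {"tx":0,"ty":0,"tz":0,"ax":0,"ay":0,"az":0,"grip":0.64},
    {"tx":0,"ty":0,"tz":0,"ax":0,"ay":0,"az":0,"grip":0.62},
    {"tx":0,"ty":0,"tz":0,"ax":0,"ay":0,"az":0,"grip":0.6},
    {"tx":0,"ty":0,"tz":0,"ax":0,"ay":0,"az":0,"grip":0.58},
    {"tx":0,"ty":0,"tz":0,"ax":0,"ay":0,"az":0,"grip":0.56},
    {"tx":0,"ty":0,"tz":0,"ax":0,"ay":0,"az":0,"grip":0.55},
  ],
)

```text
clock: 8.63
eef_pos: [672.9, 20.0, 117.6]
eef_rot: [[0.963, -0.268, 0.0], [-0.268, -0.963, 0.0], [0.0, -0.0, -1.0]]
force: [0.3, -0.3, -0.2]
opening: 46.9
finger_force: 0.0
```

```bash
python3 - <<'E'
from h import *
print(bot.observe()["force"],bot.observe()["opening"])
c,P=cloud("wrist"); d,Q=cloud("side"); 
save(np.hstack([c[100:,80:480],cv2.resize(d[150:260,160:290],(390,320),interpolation=cv2.INTER_CUBIC)]),"w4.png")
E
```

```text
[ 0.26231163 -0.25237391 -0.20258905] 46.89395837302275
```

View pics/w4.png

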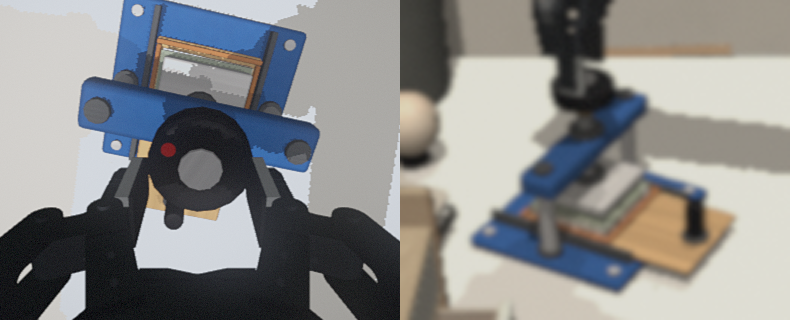

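The wrist crop (left) shows the wheel rim between the fingertips at (130,160) and (265,165), but the reported opening of 46.9 mm is less than the wheel's diameter. I'll check the fingers in the tool frame.

```bash
python3 - <<'E'
from m import *
s=bot.observe(); c,P=cloud("wrist"); 
T=(P-np.array(s["eef_pos"]))@np.array(s["eef_rot"])
print("in tool frame; z<0 is up")
for z0 in range(-60,8,5):
    row=[]
    for sg in(-1,1):
        m=(abs(T[...,2]-z0)<2.5)&(T[...,1]*sg>15)&(T[...,1]*sg<62)&(T[...,0]<40)&(T[...,0]>-40)
        q=T[m]; row.append((len(q),np.round(np.percentile(q[:,1],[2,98]),0).tolist(),np.round(np.percentile(q[:,0],[2,98]),0).tolist()) if len(q)>3 else 0)
    print(z0,row)
meas(c,P)
E
```

```text
in tool frame; z<0 is up
-60 [(276, [-38.0, -24.0], [-10.0, 11.0]), (287, [22.0, 36.0], [-10.0, 11.0])]
-55 [(255, [-38.0, -24.0], [-10.0, 11.0]), (253, [22.0, 36.0], [-10.0, 11.0])]
-50 [(239, [-38.0, -24.0], [-10.0, 11.0]), (229, [22.0, 35.0], [-10.0, 11.0])]
-45 [(162, [-36.0, -24.0], [-10.0, 11.0]), (179, [22.0, 34.0], [-11.0, 11.0])]
-40 [(86, [-30.0, -24.0], [-10.0, 11.0]), (75, [22.0, 28.0], [-10.0, 11.0])]
-35 [(862, [-24.0, -15.0], [-15.0, 18.0]), (886, [15.0, 23.0], [-16.0, 18.0])]
-30 [(337, [-25.0, -15.0], [-17.0, 22.0]), (310, [15.0, 26.0], [-19.0, 22.0])]
-25 [(35, [-25.0, -15.0], [9.0, 23.0]), (43, [15.0, 24.0], [13.0, 23.0])]
-20 [(30, [-24.0, -15.0], [12.0, 23.0]), (31, [15.0, 24.0], [13.0, 23.0])]
-15 [0, 0]
-10 [0, 0]
-5 [0, 0]
0 [0, 0]
5 [0, 0]
n 9961 z pct [145.5 150.4 151.2 153.7 170. ]
circle ((679.35107421875, 19.202133178710938), 37.01068878173828) [676.5577    19.098768]
dot [687.4  31.2 152. ]
knob ((583.072998046875, 67.71345520019531), 9.124859809875488) [585.9  66.7  55.7]
```

```bash
python3 - <<'E'
import numpy as np
a=np.load("w2.npz"); P=a["P"]
R=np.array([[-0.896,0.443,0.001],[0.443,0.896,-0.003],[-0.002,-0.002,-1.0]]); T=(P-np.array([649.36,50.77,256.47]))@R
for z0 in range(-80,10,5):
    row=[]
    for sg in(-1,1):
        q=T[(abs(T[...,2]-z0)<2.5)&(T[...,1]*sg>25)&(T[...,1]*sg<80)&(abs(T[...,0])<40)]
        row.append((len(q),np.round(np.percentile(q[:,1],[2,98]),0).tolist(),np.round(np.percentile(q[:,0],[2,98]),0).tolist()) if len(q)>3 else 0)
    print(z0,row)
E
```

```text
-80 [(462, [-55.0, -42.0], [-6.0, 12.0]), (456, [43.0, 56.0], [-6.0, 12.0])]
-75 [(495, [-55.0, -42.0], [-9.0, 12.0]), (485, [43.0, 56.0], [-10.0, 12.0])]
-70 [(449, [-55.0, -42.0], [-10.0, 12.0]), (456, [43.0, 56.0], [-9.0, 12.0])]
-65 [(394, [-55.0, -42.0], [-10.0, 12.0]), (399, [43.0, 56.0], [-10.0, 12.0])]
-60 [(358, [-55.0, -42.0], [-10.0, 12.0]), (345, [43.0, 56.0], [-9.0, 12.0])]
-55 [(280, [-54.0, -42.0], [-9.0, 12.0]), (282, [43.0, 54.0], [-10.0, 12.0])]
-50 [(115, [-43.0, -42.0], [-10.0, 11.0]), (119, [43.0, 44.0], [-10.0, 10.0])]
-45 [0, 0]
-40 [0, 0]
-35 [0, 0]
-30 [0, 0]
-25 [0, 0]
-20 [0, 0]
-15 [0, 0]
-10 [0, 0]
-5 [0, 0]
0 [0, 0]
5 [0, 0]
```

Measured in the camera frame, the real fingertips end about 38 mm behind the reported TCP at this opening and 48 mm when open. The fingers therefore closed just above the wheel and touched nothing. I'll reopen and go down slowly, watching the force.

Call:
apply_moves(
  motion=[
    {"tx":0,"ty":0,"tz":0,"ax":0,"ay":0,"az":0,"grip":1},
    {"tx":0,"ty":0,"tz":0,"ax":0,"ay":0,"az":0,"grip":1},
    {"tx":0,"ty":0,"tz":0,"ax":0,"ay":0,"az":0,"grip":1},
    {"tx":0,"ty":0,"tz":0,"ax":0,"ay":0,"az":0,"grip":1},
    {"tx":0,"ty":0,"tz":0,"ax":0,"ay":0,"az":0,"grip":1},
    {"tx":0,"ty":0,"tz":0.15,"ax":0,"ay":0,"az":0,"grip":1},
    {"tx":0,"ty":0,"tz":0.15,"ax":0,"ay":0,"az":0,"grip":1},
    {"tx":0,"ty":0,"tz":0.15,"ax":0,"ay":0,"az":0,"grip":1},
    {"tx":0,"ty":0,"tz":0.15,"ax":0,"ay":0,"az":0,"grip":1},
    {"tx":0,"ty":0,"tz":0.15,"ax":0,"ay":0,"az":0,"grip":1},
  ],
)

```text
clock: 9.62
eef_pos: [672.7, 20.0, 102.1]
eef_rot: [[0.963, -0.268, -0.0], [-0.268, -0.963, 0.0], [-0.0, 0.0, -1.0]]
force: [-0.1, -1.2, -0.6]
opening: 85.6
finger_force: 0.0
```

Call:
apply_moves(
  motion=[
    {"tx":0,"ty":0,"tz":0.12,"ax":0,"ay":0,"az":0,"grip":1},
    {"tx":0,"ty":0,"tz":0.12,"ax":0,"ay":0,"az":0,"grip":1},
    {"tx":0,"ty":0,"tz":0.12,"ax":0,"ay":0,"az":0,"grip":1},
    {"tx":0,"ty":0,"tz":0.12,"ax":0,"ay":0,"az":0,"grip":1},
    {"tx":0,"ty":0,"tz":0,"ax":0,"ay":0,"az":0,"grip":1},
    {"tx":0,"ty":0,"tz":0,"ax":0,"ay":0,"az":0,"grip":1},
    {"tx":0,"ty":0,"tz":0,"ax":0,"ay":0,"az":0,"grip":1},
    {"tx":0,"ty":0,"tz":0,"ax":0,"ay":0,"az":0,"grip":1},
    {"tx":0,"ty":0,"tz":0,"ax":0,"ay":0,"az":0,"grip":1},
    {"tx":0,"ty":0,"tz":0,"ax":0,"ay":0,"az":0,"grip":1},
  ],
)

```text
clock: 10.45
eef_pos: [672.9, 20.0, 93.1]
eef_rot: [[0.963, -0.268, 0.0], [-0.268, -0.963, 0.0], [0.0, -0.0, -1.0]]
force: [0.0, 0.2, 0.1]
opening: 85.5
finger_force: 0.0
```

```bash
python3 - <<'E'
from h import *
s=bot.observe(); print(s["force"],s["eef_pos"])
c,P=cloud("wrist"); d,Q=cloud("side"); 
save(np.hstack([c[100:,80:480],cv2.resize(d[150:260,160:290],(390,320),interpolation=cv2.INTER_CUBIC)]),"w5.png")
E
```

```text
[0.03874299 0.19165622 0.12583702] [672.94316297  19.97673692  93.13966751]
```

View pics/w5.png

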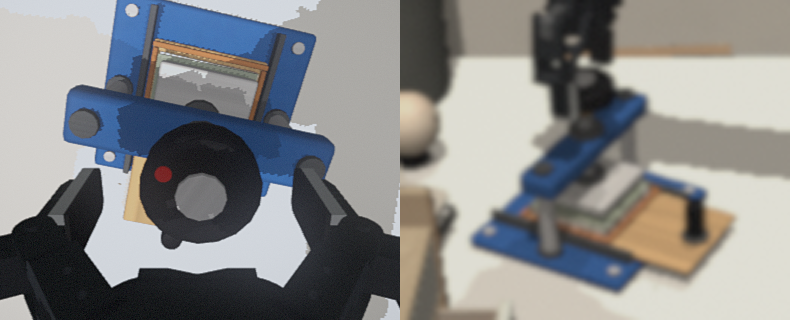

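The fingers now straddle the wheel: in the wrist crop the rim is centred at (200,195) between the tips at (90,175) and (305,170). I'll go down 9 mm more and close.

Call:
apply_moves(
  motion=[
    {"tx":0,"ty":0,"tz":0.15,"ax":0,"ay":0,"az":0,"grip":1},
    {"tx":0,"ty":0,"tz":0.15,"ax":0,"ay":0,"az":0,"grip":1},
    {"tx":0,"ty":0,"tz":0.15,"ax":0,"ay":0,"az":0,"grip":1},
    {"tx":0,"ty":0,"tz":0,"ax":0,"ay":0,"az":0,"grip":0.8},
    {"tx":0,"ty":0,"tz":0,"ax":0,"ay":0,"az":0,"grip":0.75},
    {"tx":0,"ty":0,"tz":0,"ax":0,"ay":0,"az":0,"grip":0.7},
    {"tx":0,"ty":0,"tz":0,"ax":0,"ay":0,"az":0,"grip":0.67},
    {"tx":0,"ty":0,"tz":0,"ax":0,"ay":0,"az":0,"grip":0.65},
    {"tx":0,"ty":0,"tz":0,"ax":0,"ay":0,"az":0,"grip":0.63},
    {"tx":0,"ty":0,"tz":0,"ax":0,"ay":0,"az":0,"grip":0.62},
  ],
)

```text
clock: 11.38
eef_pos: [672.7, 18.6, 84.3]
eef_rot: [[0.963, -0.269, 0.0], [-0.269, -0.963, -0.001], [0.0, 0.001, -1.0]]
force: [-0.7, -3.0, 0.6]
opening: 53.1
finger_force: 3.4
```

Call:
apply_moves(
  motion=[
    {"tx":0,"ty":0,"tz":0,"ax":0,"ay":0,"az":0,"grip":0.6},
    {"tx":0,"ty":0,"tz":0,"ax":0,"ay":0,"az":0,"grip":0.55},
    {"tx":0,"ty":0,"tz":0,"ax":0,"ay":0,"az":0,"grip":0.5},
    {"tx":0,"ty":0,"tz":0,"ax":0,"ay":0,"az":0,"grip":0.4},
    {"tx":0,"ty":0,"tz":0,"ax":0,"ay":0,"az":0,"grip":0.2},
    {"tx":0,"ty":0,"tz":0,"ax":0,"ay":0,"az":0,"grip":0},
    {"tx":0,"ty":0,"tz":0,"ax":0,"ay":0,"az":0,"grip":0},
    {"tx":0,"ty":0,"tz":0,"ax":0,"ay":0,"az":0,"grip":0},
    {"tx":0,"ty":0,"tz":0,"ax":0,"ay":0,"az":0,"grip":0},
    {"tx":0,"ty":0,"tz":0,"ax":0,"ay":0,"az":0,"grip":0},
  ],
)

```text
clock: 12.22
eef_pos: [672.8, 18.8, 84.4]
eef_rot: [[0.963, -0.268, 0.0], [-0.268, -0.963, -0.001], [0.001, 0.001, -1.0]]
force: [-1.8, -5.1, 5.1]
opening: 51.4
finger_force: 61.9
```

Call:
apply_moves(
  motion=[
    {"tx":0,"ty":0,"tz":-0.02,"ax":0,"ay":0,"az":0,"grip":0},
    {"tx":0,"ty":0,"tz":-0.015,"ax":0,"ay":0,"az":-1,"grip":0},
    {"tx":0,"ty":0,"tz":-0.015,"ax":0,"ay":0,"az":-1,"grip":0},
    {"tx":0,"ty":0,"tz":-0.015,"ax":0,"ay":0,"az":-1,"grip":0},
    {"tx":0,"ty":0,"tz":0,"ax":0,"ay":0,"az":0,"grip":0},
    {"tx":0,"ty":0,"tz":0,"ax":0,"ay":0,"az":0,"grip":0},
    {"tx":0,"ty":0,"tz":0,"ax":0,"ay":0,"az":0,"grip":0},
    {"tx":0,"ty":0,"tz":0,"ax":0,"ay":0,"az":0,"grip":0},
    {"tx":0,"ty":0,"tz":0,"ax":0,"ay":0,"az":0,"grip":0},
    {"tx":0,"ty":0,"tz":0,"ax":0,"ay":0,"az":0,"grip":0},
  ],
)

```text
clock: 13.05
eef_pos: [672.8, 18.6, 85.6]
eef_rot: [[1.0, -0.031, 0.0], [-0.031, -1.0, -0.002], [0.0, 0.002, -1.0]]
force: [-1.6, -4.1, 4.6]
opening: 51.6
finger_force: 62.0
```

```bash
cat > o.py <<'E'
from cell import bot
import numpy as np
s=bot.observe(); R=np.array(s["eef_rot"])
print({k:np.round(s[k],3).tolist() for k in("joint_positions","eef_pos","force","ft_torque","opening","finger_force")},"yaw",np.arctan2(R[1,0],R[0,0]).round(4),"tilt",R[:2,2].round(4))
E
python3 o.py
```

```text
{'joint_positions': [-0.65, 0.697, 0.856, 1.605, -0.571, 1.107, -1.249], 'eef_pos': [672.769, 18.559, 85.619], 'force': [-1.575, -4.054, 4.622], 'ft_torque': [-1.175, 0.478, 0.089], 'opening': 51.623, 'finger_force': 62.049} yaw -0.0315 tilt [ 0.0001 -0.0016]
```

Call:
apply_moves(
  motion=[
    {"tx":0,"ty":0,"tz":-0.02,"ax":0,"ay":0,"az":0,"grip":0},
    {"tx":0,"ty":0,"tz":-0.019,"ax":0,"ay":0,"az":-1,"grip":0},
    {"tx":0,"ty":0,"tz":-0.019,"ax":0,"ay":0,"az":-1,"grip":0},
    {"tx":0,"ty":0,"tz":-0.019,"ax":0,"ay":0,"az":-1,"grip":0},
    {"tx":0,"ty":0,"tz":-0.019,"ax":0,"ay":0,"az":-1,"grip":0},
    {"tx":0,"ty":0,"tz":0,"ax":0,"ay":0,"az":0,"grip":0},
    {"tx":0,"ty":0,"tz":0,"ax":0,"ay":0,"az":0,"grip":0},
    {"tx":0,"ty":0,"tz":0,"ax":0,"ay":0,"az":0,"grip":0},
    {"tx":0,"ty":0,"tz":0,"ax":0,"ay":0,"az":0,"grip":0},
    {"tx":0,"ty":0,"tz":0,"ax":0,"ay":0,"az":0,"grip":0},
  ],
)

```text
clock: 13.88
eef_pos: [672.8, 18.3, 87.4]
eef_rot: [[0.959, 0.284, 0.0], [0.284, -0.959, -0.002], [-0.0, 0.002, -1.0]]
force: [-2.4, -5.6, 3.3]
opening: 51.5
finger_force: 62.1
```

```bash
python3 o.py
```

```text
{'joint_positions': [-0.609, 0.665, 0.781, 1.603, -0.51, 1.089, -0.976], 'eef_pos': [672.796, 18.261, 87.354], 'force': [-2.394, -5.623, 3.266], 'ft_torque': [-1.178, 0.291, 0.107], 'opening': 51.488, 'finger_force': 62.136} yaw 0.2882 tilt [ 0.0002 -0.0019]
```

Call:
apply_moves(
  motion=[
    {"tx":0,"ty":0,"tz":-0.03,"ax":0,"ay":0,"az":0,"grip":0},
    {"tx":0,"ty":0,"tz":-0.019,"ax":0,"ay":0,"az":-1,"grip":0},
    {"tx":0,"ty":0,"tz":-0.019,"ax":0,"ay":0,"az":-1,"grip":0},
    {"tx":0,"ty":0,"tz":-0.019,"ax":0,"ay":0,"az":-1,"grip":0},
    {"tx":0,"ty":0,"tz":-0.019,"ax":0,"ay":0,"az":-1,"grip":0},
    {"tx":0,"ty":0,"tz":-0.019,"ax":0,"ay":0,"az":-1,"grip":0},
    {"tx":0,"ty":0,"tz":-0.019,"ax":0,"ay":0,"az":-1,"grip":0},
    {"tx":0,"ty":0,"tz":-0.019,"ax":0,"ay":0,"az":-1,"grip":0},
    {"tx":0,"ty":0,"tz":-0.019,"ax":0,"ay":0,"az":-1,"grip":0},
    {"tx":0,"ty":0,"tz":0,"ax":0,"ay":0,"az":0,"grip":0},
  ],
)

```text
clock: 14.72
eef_pos: [673.1, 17.9, 90.9]
eef_rot: [[0.598, 0.802, 0.001], [0.802, -0.598, -0.002], [-0.001, 0.002, -1.0]]
force: [-0.5, -6.1, 0.6]
opening: 51.4
finger_force: 62.4
```

```bash
python3 o.py
```

```text
{'joint_positions': [-0.519, 0.61, 0.629, 1.597, -0.394, 1.063, -0.423], 'eef_pos': [673.126, 17.86, 90.926], 'force': [-0.494, -6.083, 0.626], 'ft_torque': [-1.257, 0.025, 0.16], 'opening': 51.406, 'finger_force': 62.378} yaw 0.93 tilt [ 0.001  -0.0018]
```

Call:
apply_moves(
  motion=[
    {"tx":0,"ty":0,"tz":-0.02,"ax":0,"ay":0,"az":-1,"grip":0},
    {"tx":0,"ty":0,"tz":-0.02,"ax":0,"ay":0,"az":-1,"grip":0},
    {"tx":0,"ty":0,"tz":-0.02,"ax":0,"ay":0,"az":-1,"grip":0},
    {"tx":0,"ty":0,"tz":-0.02,"ax":0,"ay":0,"az":-1,"grip":0},
    {"tx":0,"ty":0,"tz":-0.02,"ax":0,"ay":0,"az":-1,"grip":0},
    {"tx":0,"ty":0,"tz":-0.02,"ax":0,"ay":0,"az":-1,"grip":0},
    {"tx":0,"ty":0,"tz":-0.02,"ax":0,"ay":0,"az":-1,"grip":0},
    {"tx":0,"ty":0,"tz":-0.02,"ax":0,"ay":0,"az":-1,"grip":0},
    {"tx":0,"ty":0,"tz":0,"ax":0,"ay":0,"az":0,"grip":0},
    {"tx":0,"ty":0,"tz":0,"ax":0,"ay":0,"az":0,"grip":0},
  ],
)

```text
clock: 15.55
eef_pos: [673.6, 17.6, 94.1]
eef_rot: [[0.003, 1.0, 0.002], [1.0, -0.003, -0.002], [-0.002, 0.002, -1.0]]
force: [1.4, -6.2, 1.3]
opening: 51.6
finger_force: 62.5
```

```bash
python3 o.py
```

```text
{'joint_positions': [-0.422, 0.571, 0.479, 1.591, -0.288, 1.049, 0.133], 'eef_pos': [673.588, 17.641, 94.085], 'force': [1.363, -6.241, 1.252], 'ft_torque': [-1.341, -0.114, 0.139], 'opening': 51.648, 'finger_force': 62.454} yaw 1.5679 tilt [ 0.0017 -0.0023]
```

Call:
apply_moves(
  motion=[
    {"tx":0,"ty":0,"tz":-0.021,"ax":0,"ay":0,"az":-1,"grip":0},
    {"tx":0,"ty":0,"tz":-0.021,"ax":0,"ay":0,"az":-1,"grip":0},
    {"tx":0,"ty":0,"tz":-0.021,"ax":0,"ay":0,"az":-1,"grip":0},
    {"tx":0,"ty":0,"tz":-0.021,"ax":0,"ay":0,"az":-1,"grip":0},
    {"tx":0,"ty":0,"tz":-0.021,"ax":0,"ay":0,"az":-1,"grip":0},
    {"tx":0,"ty":0,"tz":-0.021,"ax":0,"ay":0,"az":-1,"grip":0},
    {"tx":0,"ty":0,"tz":0,"ax":0,"ay":0,"az":0,"grip":0},
    {"tx":0,"ty":0,"tz":0,"ax":0,"ay":0,"az":0,"grip":0},
    {"tx":0,"ty":0,"tz":0,"ax":0,"ay":0,"az":0,"grip":0},
    {"tx":0,"ty":0,"tz":0,"ax":0,"ay":0,"az":0,"grip":0},
  ],
)

```text
clock: 16.38
eef_pos: [674.0, 17.7, 96.6]
eef_rot: [[-0.459, 0.888, 0.002], [0.888, 0.459, -0.003], [-0.003, 0.001, -1.0]]
force: [2.4, -5.9, -1.3]
opening: 51.7
finger_force: 62.6
```

```bash
python3 o.py
```

```text
{'joint_positions': [-0.348, 0.549, 0.367, 1.586, -0.215, 1.044, 0.555], 'eef_pos': [674.031, 17.716, 96.579], 'force': [2.354, -5.892, -1.287], 'ft_torque': [-1.379, -0.409, 0.175], 'opening': 51.657, 'finger_force': 62.561} yaw 2.0479 tilt [ 0.0024 -0.0025]
```

Call:
apply_moves(
  motion=[
    {"tx":0,"ty":0,"tz":-0.015,"ax":0,"ay":0,"az":-1,"grip":0},
    {"tx":0,"ty":0,"tz":-0.015,"ax":0,"ay":0,"az":-1,"grip":0},
    {"tx":0,"ty":0,"tz":0,"ax":0,"ay":0,"az":0,"grip":0},
    {"tx":0,"ty":0,"tz":0,"ax":0,"ay":0,"az":0,"grip":0},
    {"tx":0,"ty":0,"tz":0,"ax":0,"ay":0,"az":0,"grip":0},
    {"tx":0,"ty":0,"tz":0,"ax":0,"ay":0,"az":0,"grip":0},
    {"tx":0,"ty":0,"tz":0,"ax":0,"ay":0,"az":0,"grip":0},
    {"tx":0,"ty":0,"tz":0,"ax":0,"ay":0,"az":0,"grip":0},
    {"tx":0,"ty":0,"tz":0,"ax":0,"ay":0,"az":0,"grip":0},
    {"tx":0,"ty":0,"tz":0,"ax":0,"ay":0,"az":0,"grip":0},
  ],
)

```text
clock: 17.22
eef_pos: [674.2, 17.8, 97.3]
eef_rot: [[-0.595, 0.804, 0.003], [0.804, 0.595, -0.002], [-0.004, 0.001, -1.0]]
force: [1.9, -5.4, 1.1]
opening: 51.6
finger_force: 62.6
```

```bash
python3 o.py
```

```text
{'joint_positions': [-0.323, 0.543, 0.331, 1.585, -0.192, 1.044, 0.697], 'eef_pos': [674.185, 17.795, 97.324], 'force': [1.877, -5.366, 1.077], 'ft_torque': [-1.333, -0.277, 0.17], 'opening': 51.56, 'finger_force': 62.603} yaw 2.208 tilt [ 0.0027 -0.0025]
```

Call:
apply_moves(
  motion=[
    {"tx":0,"ty":0,"tz":-0.02,"ax":0,"ay":0,"az":-1,"grip":0},
    {"tx":0,"ty":0,"tz":-0.02,"ax":0,"ay":0,"az":-1,"grip":0},
    {"tx":0,"ty":0,"tz":0,"ax":0,"ay":0,"az":0,"grip":0},
    {"tx":0,"ty":0,"tz":0,"ax":0,"ay":0,"az":0,"grip":0},
    {"tx":0,"ty":0,"tz":0,"ax":0,"ay":0,"az":0,"grip":0},
    {"tx":0,"ty":0,"tz":0,"ax":0,"ay":0,"az":0,"grip":0},
    {"tx":0,"ty":0,"tz":0,"ax":0,"ay":0,"az":0,"grip":0},
    {"tx":0,"ty":0,"tz":0,"ax":0,"ay":0,"az":0,"grip":0},
    {"tx":0,"ty":0,"tz":0,"ax":0,"ay":0,"az":0,"grip":0},
    {"tx":0,"ty":0,"tz":0,"ax":0,"ay":0,"az":0,"grip":0},
  ],
)

```text
clock: 18.05
eef_pos: [674.3, 17.9, 98.2]
eef_rot: [[-0.715, 0.699, 0.003], [0.699, 0.715, -0.002], [-0.004, 0.0, -1.0]]
force: [1.7, -6.8, 0.4]
opening: 51.4
finger_force: 62.6
```

```bash
python3 o.py
```

```text
{'joint_positions': [-0.298, 0.537, 0.294, 1.583, -0.17, 1.043, 0.84], 'eef_pos': [674.304, 17.859, 98.16], 'force': [1.652, -6.818, 0.406], 'ft_torque': [-1.295, -0.432, 0.186], 'opening': 51.372, 'finger_force': 62.609} yaw 2.368 tilt [ 0.003  -0.0024]
```

Call:
apply_moves(
  motion=[
    {"tx":0,"ty":0,"tz":-0.02,"ax":0,"ay":0,"az":-1,"grip":0},
    {"tx":0,"ty":0,"tz":-0.02,"ax":0,"ay":0,"az":-1,"grip":0},
    {"tx":0,"ty":0,"tz":0,"ax":0,"ay":0,"az":0,"grip":0},
    {"tx":0,"ty":0,"tz":0,"ax":0,"ay":0,"az":0,"grip":0},
    {"tx":0,"ty":0,"tz":0,"ax":0,"ay":0,"az":0,"grip":0},
    {"tx":0,"ty":0,"tz":0,"ax":0,"ay":0,"az":0,"grip":0},
    {"tx":0,"ty":0,"tz":0,"ax":0,"ay":0,"az":0,"grip":0},
    {"tx":0,"ty":0,"tz":0,"ax":0,"ay":0,"az":0,"grip":0},
    {"tx":0,"ty":0,"tz":0,"ax":0,"ay":0,"az":0,"grip":0},
    {"tx":0,"ty":0,"tz":0,"ax":0,"ay":0,"az":0,"grip":0},
  ],
)

```text
clock: 18.88
eef_pos: [674.4, 18.1, 99.0]
eef_rot: [[-0.816, 0.578, 0.003], [0.578, 0.816, -0.001], [-0.003, 0.001, -1.0]]
force: [2.9, -5.7, 0.4]
opening: 51.6
finger_force: 62.7
```

```bash
python3 o.py
```

```text
{'joint_positions': [-0.273, 0.533, 0.258, 1.582, -0.149, 1.043, 0.98], 'eef_pos': [674.403, 18.063, 98.972], 'force': [2.892, -5.664, 0.376], 'ft_torque': [-1.244, -0.429, -0.521], 'opening': 51.584, 'finger_force': 62.663} yaw 2.5253 tilt [ 0.0032 -0.0013]
```

The axial moment jumped by 0.7 N m, so the screw is at its stop with almost no axial load. Release, rise and check.

Call:
apply_moves(
  motion=[
    {"tx":0,"ty":0,"tz":0,"ax":0,"ay":0,"az":0,"grip":0.7},
    {"tx":0,"ty":0,"tz":0,"ax":0,"ay":0,"az":0,"grip":1},
    {"tx":0,"ty":0,"tz":0,"ax":0,"ay":0,"az":0,"grip":1},
    {"tx":0,"ty":0,"tz":0,"ax":0,"ay":0,"az":0,"grip":1},
    {"tx":0,"ty":0,"tz":0,"ax":0,"ay":0,"az":0,"grip":1},
    {"tx":0,"ty":0,"tz":0,"ax":0,"ay":0,"az":0,"grip":1},
    {"tx":0,"ty":0,"tz":0,"ax":0,"ay":0,"az":0,"grip":1},
    {"tx":0,"ty":0,"tz":-0.5,"ax":0,"ay":0,"az":0,"grip":1},
    {"tx":0,"ty":0,"tz":-0.8,"ax":0,"ay":0,"az":0,"grip":1},
    {"tx":0,"ty":0,"tz":-0.8,"ax":0,"ay":0,"az":0,"grip":1},
  ],
)

```text
clock: 19.72
eef_pos: [672.5, 20.0, 141.5]
eef_rot: [[-0.818, 0.575, -0.001], [0.575, 0.818, 0.0], [0.001, -0.0, -1.0]]
force: [-0.3, -0.3, -0.3]
opening: 85.4
finger_force: 0.0
```

Call:
apply_moves(
  motion=[
    {"tx":0,"ty":0,"tz":-0.9,"ax":0,"ay":0,"az":0,"grip":1},
    {"tx":0,"ty":0,"tz":-0.9,"ax":0,"ay":0,"az":0,"grip":1},
    {"tx":0,"ty":0,"tz":-0.9,"ax":0,"ay":0,"az":0,"grip":1},
    {"tx":0,"ty":0,"tz":0,"ax":0,"ay":0,"az":0,"grip":1},
    {"tx":0,"ty":0,"tz":0,"ax":0,"ay":0,"az":0,"grip":1},
    {"tx":0,"ty":0,"tz":0,"ax":0,"ay":0,"az":0,"grip":1},
    {"tx":0,"ty":0,"tz":0,"ax":0,"ay":0,"az":0,"grip":1},
    {"tx":0,"ty":0,"tz":0,"ax":0,"ay":0,"az":0,"grip":1},
    {"tx":0,"ty":0,"tz":0,"ax":0,"ay":0,"az":0,"grip":1},
    {"tx":0,"ty":0,"tz":0,"ax":0,"ay":0,"az":0,"grip":1},
  ],
)

```text
clock: 20.55
eef_pos: [672.5, 19.9, 194.1]
eef_rot: [[-0.818, 0.575, -0.001], [0.575, 0.818, -0.0], [0.001, -0.001, -1.0]]
force: [-0.5, -0.5, 0.3]
opening: 85.4
finger_force: 0.0
```

```bash
python3 o.py; python3 - <<'E'
from m import *
s=bot.observe()
c,P=cloud("wrist"); save(c,"w6.png"); meas(c,P)
E
```

```text
{'joint_positions': [-0.285, 0.454, 0.274, 1.482, -0.127, 1.224, 0.964], 'eef_pos': [672.509, 19.945, 194.087], 'force': [-0.521, -0.457, 0.333], 'ft_torque': [0.016, -0.054, 0.027], 'opening': 85.401, 'finger_force': 0.0} yaw 2.5288 tilt [-0.0011 -0.0001]
n 4664 z pct [160.4 164.  164.8 165.6 168.2]
circle ((672.9813842773438, 19.10084342956543), 26.886571884155273) [671.5239    20.166397]
dot [656.2  12.6 165.9]
knob ((582.3259887695312, 67.33285522460938), 8.842752456665039) [582.6  67.3  56.2]
```

View pics/w6.png

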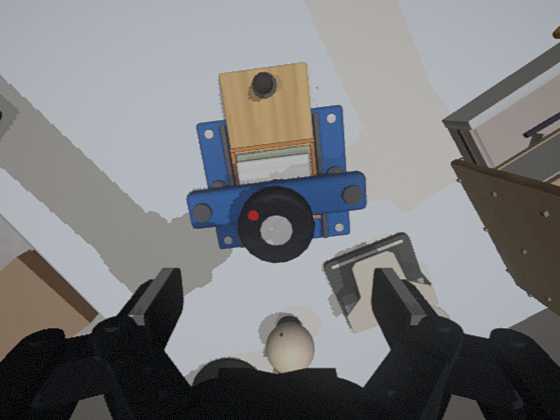

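The wheel centre is now at 155.2 mm (rim top rose 13.9 mm), so it is at its stop. The knob is at (263,85) in the view and still at (582.4,67.4). I'll align with the tray axis and move over the knob.

Call:
apply_moves(
  motion=[
    {"tx":0,"ty":0,"tz":0,"ax":0,"ay":0,"az":-0.8,"grip":1},
    {"tx":0,"ty":0,"tz":0,"ax":0,"ay":0,"az":-0.8,"grip":1},
    {"tx":0.85,"ty":0,"tz":0,"ax":0,"ay":0,"az":0,"grip":1},
    {"tx":0.85,"ty":0,"tz":0,"ax":0,"ay":0,"az":0,"grip":1},
    {"tx":0.85,"ty":0,"tz":0,"ax":0,"ay":0,"az":0,"grip":1},
    {"tx":0.85,"ty":0,"tz":0,"ax":0,"ay":0,"az":0,"grip":1},
    {"tx":0.85,"ty":0,"tz":0,"ax":0,"ay":0,"az":0,"grip":1},
    {"tx":0.85,"ty":0,"tz":0,"ax":0,"ay":0,"az":0,"grip":1},
    {"tx":0,"ty":0,"tz":0,"ax":0,"ay":0,"az":0,"grip":1},
    {"tx":0,"ty":0,"tz":0,"ax":0,"ay":0,"az":0,"grip":1},
  ],
)

```text
clock: 21.43
eef_pos: [582.5, 67.9, 195.0]
eef_rot: [[-0.885, 0.465, 0.001], [0.465, 0.885, 0.0], [-0.0, 0.001, -1.0]]
force: [0.9, -0.1, 0.1]
opening: 85.6
finger_force: 0.0
```

Call:
apply_moves(
  motion=[
    {"tx":0,"ty":0,"tz":0.9,"ax":0,"ay":0,"az":0,"grip":1},
    {"tx":0,"ty":0,"tz":0.9,"ax":0,"ay":0,"az":0,"grip":1},
    {"tx":0,"ty":0,"tz":0.9,"ax":0,"ay":0,"az":0,"grip":1},
    {"tx":0,"ty":0,"tz":0.9,"ax":0,"ay":0,"az":0,"grip":1},
    {"tx":0,"ty":0,"tz":0.9,"ax":0,"ay":0,"az":0,"grip":1},
    {"tx":0,"ty":0,"tz":0.9,"ax":0,"ay":0,"az":0,"grip":1},
    {"tx":0,"ty":0,"tz":0,"ax":0,"ay":0,"az":0,"grip":1},
    {"tx":0,"ty":0,"tz":0,"ax":0,"ay":0,"az":0,"grip":1},
    {"tx":0,"ty":0,"tz":0,"ax":0,"ay":0,"az":0,"grip":1},
    {"tx":0,"ty":0,"tz":0,"ax":0,"ay":0,"az":0,"grip":1},
  ],
)

```text
clock: 22.27
eef_pos: [584.2, 67.3, 88.2]
eef_rot: [[-0.885, 0.466, 0.003], [0.466, 0.885, 0.0], [-0.002, 0.002, -1.0]]
force: [0.0, -0.3, 0.1]
opening: 85.5
finger_force: 0.0
```

```bash
python3 o.py
```

```text
{'joint_positions': [-0.359, 0.398, 0.217, 1.811, -0.103, 0.941, 0.988], 'eef_pos': [584.175, 67.312, 88.217], 'force': [0.012, -0.26, 0.116], 'ft_torque': [-0.029, -0.032, -0.043], 'opening': 85.457, 'finger_force': 0.0} yaw 2.6564 tilt [0.0029 0.0004]
```

Call:
apply_moves(
  motion=[
    {"tx":0.07,"ty":0,"tz":0.6,"ax":0,"ay":0,"az":0,"grip":1},
    {"tx":0,"ty":0,"tz":0.6,"ax":0,"ay":0,"az":0,"grip":1},
    {"tx":0,"ty":0,"tz":0.6,"ax":0,"ay":0,"az":0,"grip":1},
    {"tx":0,"ty":0,"tz":0.6,"ax":0,"ay":0,"az":0,"grip":1},
    {"tx":0,"ty":0,"tz":0.6,"ax":0,"ay":0,"az":0,"grip":1},
    {"tx":0,"ty":0,"tz":0.4,"ax":0,"ay":0,"az":0,"grip":1},
    {"tx":0,"ty":0,"tz":0.3,"ax":0,"ay":0,"az":0,"grip":1},
    {"tx":0,"ty":0,"tz":0,"ax":0,"ay":0,"az":0,"grip":1},
    {"tx":0,"ty":0,"tz":0,"ax":0,"ay":0,"az":0,"grip":1},
    {"tx":0,"ty":0,"tz":0,"ax":0,"ay":0,"az":0,"grip":1},
  ],
)

```text
clock: 23.1
eef_pos: [582.0, 68.2, 13.3]
eef_rot: [[-0.885, 0.466, 0.001], [0.466, 0.885, 0.0], [-0.001, 0.001, -1.0]]
force: [-0.2, 0.3, 1.0]
opening: 85.5
finger_force: 0.0
```

Call:
apply_moves(
  motion=[
    {"tx":0,"ty":0,"tz":0.5,"ax":0,"ay":0,"az":0,"grip":1},
    {"tx":0,"ty":0,"tz":0.5,"ax":0,"ay":0,"az":0,"grip":1},
    {"tx":0,"ty":0,"tz":0,"ax":0,"ay":0,"az":0,"grip":1},
    {"tx":0,"ty":0,"tz":0,"ax":0,"ay":0,"az":0,"grip":1},
    {"tx":0,"ty":0,"tz":0,"ax":0,"ay":0,"az":0,"grip":1},
    {"tx":0,"ty":0,"tz":0,"ax":0,"ay":0,"az":0,"grip":1},
    {"tx":0,"ty":0,"tz":0,"ax":0,"ay":0,"az":0,"grip":1},
    {"tx":0,"ty":0,"tz":0,"ax":0,"ay":0,"az":0,"grip":1},
    {"tx":0,"ty":0,"tz":0,"ax":0,"ay":0,"az":0,"grip":1},
    {"tx":0,"ty":0,"tz":0,"ax":0,"ay":0,"az":0,"grip":1},
  ],
)

```text
clock: 23.93
eef_pos: [581.5, 68.2, -7.0]
eef_rot: [[-0.885, 0.466, 0.0], [0.466, 0.885, 0.0], [-0.0, 0.0, -1.0]]
force: [-1.3, 0.5, -0.6]
opening: 85.1
finger_force: 0.0
```

```bash
python3 o.py
```

```text
{'joint_positions': [-0.338, 0.521, 0.19, 1.876, -0.138, 0.757, 1.015], 'eef_pos': [581.519, 68.206, -7.027], 'force': [-1.264, 0.459, -0.643], 'ft_torque': [0.018, 0.02, -0.005], 'opening': 85.123, 'finger_force': 0.0} yaw 2.6569 tilt [0.0004 0.0002]
```

Call:
apply_moves(
  motion=[
    {"tx":0,"ty":0,"tz":0,"ax":0,"ay":0,"az":0,"grip":0.5},
    {"tx":0,"ty":0,"tz":0,"ax":0,"ay":0,"az":0,"grip":0.4},
    {"tx":0,"ty":0,"tz":0,"ax":0,"ay":0,"az":0,"grip":0.3},
    {"tx":0,"ty":0,"tz":0,"ax":0,"ay":0,"az":0,"grip":0.28},
    {"tx":0,"ty":0,"tz":0,"ax":0,"ay":0,"az":0,"grip":0.26},
    {"tx":0,"ty":0,"tz":0,"ax":0,"ay":0,"az":0,"grip":0.24},
    {"tx":0,"ty":0,"tz":0,"ax":0,"ay":0,"az":0,"grip":0.22},
    {"tx":0,"ty":0,"tz":0,"ax":0,"ay":0,"az":0,"grip":0.2},
    {"tx":0,"ty":0,"tz":0,"ax":0,"ay":0,"az":0,"grip":0.18},
    {"tx":0,"ty":0,"tz":0,"ax":0,"ay":0,"az":0,"grip":0.16},
  ],
)

```text
clock: 24.77
eef_pos: [581.0, 67.5, -7.1]
eef_rot: [[-0.885, 0.466, -0.001], [0.466, 0.885, -0.0], [0.0, -0.001, -1.0]]
force: [-2.2, -1.4, 2.6]
opening: 16.3
finger_force: 58.4
```

Call:
apply_moves(
  motion=[
    {"tx":0,"ty":0,"tz":0,"ax":0,"ay":0,"az":0,"grip":0.1},
    {"tx":0,"ty":0,"tz":0,"ax":0,"ay":0,"az":0,"grip":0},
    {"tx":0,"ty":0,"tz":0,"ax":0,"ay":0,"az":0,"grip":0},
    {"tx":0,"ty":0,"tz":0,"ax":0,"ay":0,"az":0,"grip":0},
    {"tx":0,"ty":0,"tz":0,"ax":0,"ay":0,"az":0,"grip":0},
    {"tx":0,"ty":0,"tz":0,"ax":0,"ay":0,"az":0,"grip":0},
    {"tx":0,"ty":0,"tz":0,"ax":0,"ay":0,"az":0,"grip":0},
    {"tx":0,"ty":0,"tz":0,"ax":0,"ay":0,"az":0,"grip":0},
    {"tx":0,"ty":0,"tz":0,"ax":0,"ay":0,"az":0,"grip":0},
    {"tx":0,"ty":0,"tz":0,"ax":0,"ay":0,"az":0,"grip":0},
  ],
)

```text
clock: 25.6
eef_pos: [581.0, 67.5, -7.1]
eef_rot: [[-0.885, 0.466, -0.001], [0.466, 0.885, -0.001], [0.0, -0.001, -1.0]]
force: [-3.2, -2.6, 5.9]
opening: 16.2
finger_force: 58.6
```

```bash
python3 o.py
```

```text
{'joint_positions': [-0.337, 0.521, 0.191, 1.877, -0.137, 0.757, 1.015], 'eef_pos': [581.027, 67.539, -7.09], 'force': [-3.228, -2.578, 5.934], 'ft_torque': [-0.603, 0.655, 0.013], 'opening': 16.214, 'finger_force': 58.573} yaw 2.6565 tilt [-0.0007 -0.0005]
```

Call:
apply_moves(
  motion=[
    {"tx":0.05,"ty":0,"tz":0,"ax":0,"ay":0,"az":0,"grip":0},
    {"tx":0.1,"ty":0,"tz":0,"ax":0,"ay":0,"az":0,"grip":0},
    {"tx":0.2,"ty":0,"tz":0,"ax":0,"ay":0,"az":0,"grip":0},
    {"tx":0.25,"ty":0,"tz":0,"ax":0,"ay":0,"az":0,"grip":0},
    {"tx":0.25,"ty":0,"tz":0,"ax":0,"ay":0,"az":0,"grip":0},
    {"tx":0.25,"ty":0,"tz":0,"ax":0,"ay":0,"az":0,"grip":0},
    {"tx":0.25,"ty":0,"tz":0,"ax":0,"ay":0,"az":0,"grip":0},
    {"tx":0.25,"ty":0,"tz":0,"ax":0,"ay":0,"az":0,"grip":0},
    {"tx":0.25,"ty":0,"tz":0,"ax":0,"ay":0,"az":0,"grip":0},
    {"tx":0.25,"ty":0,"tz":0,"ax":0,"ay":0,"az":0,"grip":0},
  ],
)

```text
clock: 26.43
eef_pos: [543.6, 87.5, -7.1]
eef_rot: [[-0.885, 0.466, -0.0], [0.466, 0.885, -0.0], [-0.0, -0.0, -1.0]]
force: [-0.4, -5.6, 4.7]
opening: 16.1
finger_force: 58.8
```

Call:
apply_moves(
  motion=[
    {"tx":0.25,"ty":0,"tz":0,"ax":0,"ay":0,"az":0,"grip":0},
    {"tx":0.25,"ty":0,"tz":0,"ax":0,"ay":0,"az":0,"grip":0},
    {"tx":0.25,"ty":0,"tz":0,"ax":0,"ay":0,"az":0,"grip":0},
    {"tx":0.25,"ty":0,"tz":0,"ax":0,"ay":0,"az":0,"grip":0},
    {"tx":0.25,"ty":0,"tz":0,"ax":0,"ay":0,"az":0,"grip":0},
    {"tx":0.25,"ty":0,"tz":0,"ax":0,"ay":0,"az":0,"grip":0},
    {"tx":0.2,"ty":0,"tz":0,"ax":0,"ay":0,"az":0,"grip":0},
    {"tx":0.15,"ty":0,"tz":0,"ax":0,"ay":0,"az":0,"grip":0},
    {"tx":0,"ty":0,"tz":0,"ax":0,"ay":0,"az":0,"grip":0},
    {"tx":0,"ty":0,"tz":0,"ax":0,"ay":0,"az":0,"grip":0},
  ],
)

```text
clock: 27.27
eef_pos: [509.9, 105.4, -7.1]
eef_rot: [[-0.885, 0.465, -0.002], [0.465, 0.885, 0.0], [0.002, -0.001, -1.0]]
force: [-2.4, -4.0, 6.8]
opening: 16.2
finger_force: 59.1
```

```bash
python3 o.py; python3 -c "print(__import__('math').hypot(0,0))"
```

```text
{'joint_positions': [-0.44, 0.432, 0.188, 2.029, -0.124, 0.693, 0.914], 'eef_pos': [509.887, 105.372, -7.105], 'force': [-2.353, -3.978, 6.834], 'ft_torque': [-0.922, 0.622, -0.013], 'opening': 16.168, 'finger_force': 59.13} yaw 2.6574 tilt [-0.0021  0.0002]
0.0
```

Call:
apply_moves(
  motion=[
    {"tx":0.05,"ty":0,"tz":0,"ax":0,"ay":0,"az":0,"grip":0},
    {"tx":0.05,"ty":0,"tz":0,"ax":0,"ay":0,"az":0,"grip":0},
    {"tx":0.05,"ty":0,"tz":0,"ax":0,"ay":0,"az":0,"grip":0},
    {"tx":0.05,"ty":0,"tz":0,"ax":0,"ay":0,"az":0,"grip":0},
    {"tx":0.04,"ty":0,"tz":0,"ax":0,"ay":0,"az":0,"grip":0},
    {"tx":0,"ty":0,"tz":0,"ax":0,"ay":0,"az":0,"grip":0},
    {"tx":0,"ty":0,"tz":0,"ax":0,"ay":0,"az":0,"grip":0},
    {"tx":0,"ty":0,"tz":0,"ax":0,"ay":0,"az":0,"grip":0},
    {"tx":0,"ty":0,"tz":0,"ax":0,"ay":0,"az":0,"grip":0},
    {"tx":0,"ty":0,"tz":0,"ax":0,"ay":0,"az":0,"grip":0},
  ],
)

```text
clock: 28.1
eef_pos: [506.4, 107.3, -7.1]
eef_rot: [[-0.885, 0.466, -0.001], [0.466, 0.885, -0.0], [0.001, -0.0, -1.0]]
force: [-2.0, -4.6, 5.2]
opening: 16.1
finger_force: 59.0
```

```bash
python3 o.py
```

```text
{'joint_positions': [-0.446, 0.427, 0.188, 2.037, -0.123, 0.688, 0.907], 'eef_pos': [506.373, 107.308, -7.085], 'force': [-2.0, -4.617, 5.209], 'ft_torque': [-1.053, 0.308, 0.012], 'opening': 16.15, 'finger_force': 58.975} yaw 2.6572 tilt [-0.0009 -0.    ]
```

Call:
apply_moves(
  motion=[
    {"tx":0.03,"ty":0,"tz":0,"ax":0,"ay":0,"az":0,"grip":0},
    {"tx":0.03,"ty":0,"tz":0,"ax":0,"ay":0,"az":0,"grip":0},
    {"tx":0.02,"ty":0,"tz":0,"ax":0,"ay":0,"az":0,"grip":0},
    {"tx":0,"ty":0,"tz":0,"ax":0,"ay":0,"az":0,"grip":0},
    {"tx":0,"ty":0,"tz":0,"ax":0,"ay":0,"az":0,"grip":0},
    {"tx":0,"ty":0,"tz":0,"ax":0,"ay":0,"az":0,"grip":0},
    {"tx":0,"ty":0,"tz":0,"ax":0,"ay":0,"az":0,"grip":0},
    {"tx":0,"ty":0,"tz":0,"ax":0,"ay":0,"az":0,"grip":0},
    {"tx":0,"ty":0,"tz":0,"ax":0,"ay":0,"az":0,"grip":0},
    {"tx":0,"ty":0,"tz":0,"ax":0,"ay":0,"az":0,"grip":0},
  ],
)

```text
clock: 28.93
eef_pos: [506.0, 107.5, -7.1]
eef_rot: [[-0.885, 0.466, 0.001], [0.466, 0.885, -0.0], [-0.001, 0.0, -1.0]]
force: [1.2, -5.6, 3.2]
opening: 16.3
finger_force: 58.7
```

```bash
python3 o.py
```

```text
{'joint_positions': [-0.448, 0.426, 0.189, 2.04, -0.122, 0.686, 0.904], 'eef_pos': [506.026, 107.469, -7.09], 'force': [1.224, -5.565, 3.226], 'ft_torque': [-1.276, -0.217, 0.04], 'opening': 16.314, 'finger_force': 58.69} yaw 2.6567 tilt [ 0.0011 -0.0005]
```

Only 0.4 of the 1.6 mm commanded was made, so the tray is at its stop. Release, rise and check.

Call:
apply_moves(
  motion=[
    {"tx":0,"ty":0,"tz":0,"ax":0,"ay":0,"az":0,"grip":0.4},
    {"tx":0,"ty":0,"tz":0,"ax":0,"ay":0,"az":0,"grip":0.8},
    {"tx":0,"ty":0,"tz":0,"ax":0,"ay":0,"az":0,"grip":1},
    {"tx":0,"ty":0,"tz":0,"ax":0,"ay":0,"az":0,"grip":1},
    {"tx":0,"ty":0,"tz":0,"ax":0,"ay":0,"az":0,"grip":1},
    {"tx":0,"ty":0,"tz":0,"ax":0,"ay":0,"az":0,"grip":1},
    {"tx":0,"ty":0,"tz":0,"ax":0,"ay":0,"az":0,"grip":1},
    {"tx":0,"ty":0,"tz":-0.4,"ax":0,"ay":0,"az":0,"grip":1},
    {"tx":0,"ty":0,"tz":-0.8,"ax":0,"ay":0,"az":0,"grip":1},
    {"tx":0,"ty":0,"tz":-0.8,"ax":0,"ay":0,"az":0,"grip":1},
  ],
)

```text
clock: 29.77
eef_pos: [505.3, 107.7, 33.3]
eef_rot: [[-0.885, 0.466, -0.001], [0.466, 0.885, -0.0], [0.001, -0.001, -1.0]]
force: [0.9, 0.1, 0.7]
opening: 85.2
finger_force: 0.0
```

Call:
apply_moves(
  motion=[
    {"tx":0,"ty":0,"tz":-1,"ax":0,"ay":0,"az":0,"grip":1},
    {"tx":0,"ty":0,"tz":-1,"ax":0,"ay":0,"az":0,"grip":1},
    {"tx":0,"ty":0,"tz":-1,"ax":0,"ay":0,"az":0,"grip":1},
    {"tx":0,"ty":0,"tz":-1,"ax":0,"ay":0,"az":0,"grip":1},
    {"tx":0,"ty":0,"tz":-1,"ax":0,"ay":0,"az":0,"grip":1},
    {"tx":0,"ty":0,"tz":-1,"ax":0,"ay":0,"az":0,"grip":1},
    {"tx":0,"ty":0,"tz":-1,"ax":0,"ay":0,"az":0,"grip":1},
    {"tx":0,"ty":0,"tz":-1,"ax":0,"ay":0,"az":0,"grip":1},
    {"tx":0,"ty":0,"tz":0,"ax":0,"ay":0,"az":0,"grip":1},
    {"tx":0,"ty":0,"tz":0,"ax":0,"ay":0,"az":0,"grip":1},
  ],
)

```text
clock: 30.6
eef_pos: [506.6, 108.1, 194.3]
eef_rot: [[-0.885, 0.466, 0.003], [0.466, 0.885, 0.001], [-0.002, 0.002, -1.0]]
force: [-0.7, 0.3, -0.2]
opening: 85.1
finger_force: 0.0
```

```bash
python3 o.py; python3 - <<'E'
from m import *
d,Q=cloud("side"); save(cv2.resize(d[130:300,150:340],(760,600)[:1]+(590,)),"s7.png")
for n,P in(("side",Q),("top",cloud("top")[1])):
    z=P[...,2]
    def box(x,y,r,lo,hi): return P[(z>lo)&(z<hi)&(abs(P[...,0]-x)<r)&(abs(P[...,1]-y)<r)]
    k=box(507,107,25,40,62); w=box(673,20,40,140,185)
    for m,q in(("knob",k),("wheel",w)):
        if len(q): print(n,m,len(q),np.median(q,0).round(1),np.percentile(q[:,2],[50,97]).round(1))
E
```

```text
{'joint_positions': [-0.496, 0.164, 0.229, 1.858, -0.042, 1.121, 0.834], 'eef_pos': [506.563, 108.061, 194.273], 'force': [-0.652, 0.337, -0.192], 'ft_torque': [0.012, -0.016, -0.007], 'opening': 85.107, 'finger_force': 0.0} yaw 2.6566 tilt [0.0029 0.0013]
side knob 60 [507.3 112.4  53.4] [53.4 57.3]
side wheel 309 [672.4  32.3 163.8] [163.8 168.7]
top knob 37 [503.8 105.7  52. ] [52.  57.7]
top wheel 45 [656.7  35.2 157.3] [157.3 166. ]
```

View pics/s7.png

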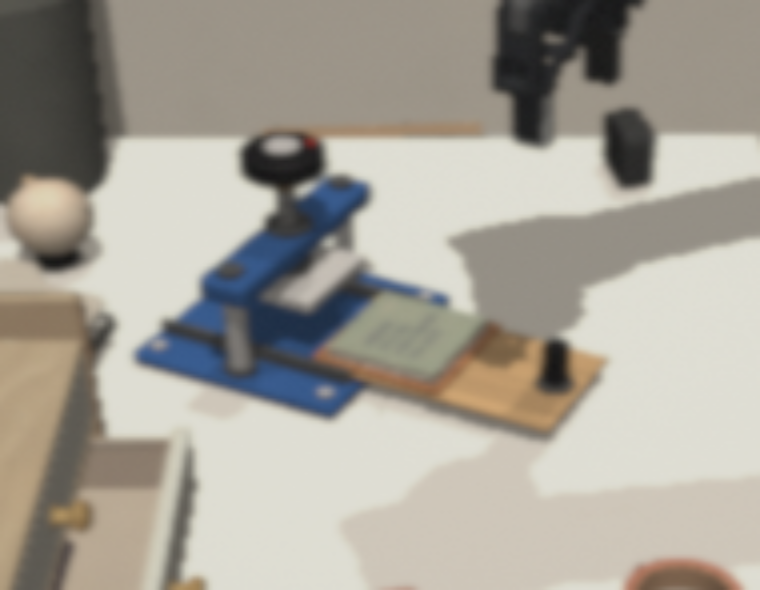

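The side view shows the wheel up at (283,155), the tray out with its knob at (555,365), the pad flat in its seat at (410,333), and the gripper clear of everything.

```bash
python3 -c "
from cell import bot
print(bot.finish_job())"
```

```text
the job is handed in; nothing more can be done
None
```

I handed the job in at about 31 s: the wheel is at its top stop (centre about 155 mm up), the tray is out to its stop with the pad flat in it, and axial force read 6 N or less whenever I checked it; no verdict came back.

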